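# Open the coffee grinder and lift out its burr carrier

### The job

The coffee grinder is due for its burr clean. With the slotted driver that stands in the wooden tool block, undo the two captive screws beside the burr carrier, each a quarter turn anticlockwise so that its tab swings off the carrier's flange (never turn the heads with the fingers), and put the driver back in its hole in the block. Then take the burr carrier by its arched handle, lift it straight up out of the grinder and finish while holding it in the gripper, still and level, over the grinder with its underside about 8 cm above the rim; leave everything else where it stands.

Things in the scene. Friction and masses are not known exactly. Their poses are not given: they have to be found in the camera images.
- grinder: coffee grinder, hopper off, fixed to the table: grey foot 215 x 124 x 20 mm, round grey column, on top a round aluminium burr chamber 146 mm across (151 with its dark knurled collar), its flat rim 150 mm above the table. Origin: on the chamber's axis at table level; z up; spout towards -x (foot reaches 140 mm to -x, 75 mm to +x). Bore 89 mm wide, 32 mm deep
- grinder_rim (a point): centre of the chamber's mouth, at the level of the flat rim, 150 mm above the table
- burr_carrier: burr carrier, 0.25 to 0.5 kg: steel skirt 85 mm across, 20 mm deep, seated in the bore with 2 mm of room all round; flange 96 mm across, 6 mm thick, lying on the rim; fixed arched handle on top. Origin: centre of the skirt's underside (20 mm below the rim when seated, flange top at 26 mm); x axis = along the handle's bar; z up
- carrier_grip (a point): middle of the handle's straight bar, 76 mm above the carrier's underside. Bar along x, 10 mm thick (y), 12 mm tall (z), 46 mm free between its two legs, 44 mm of free room under it
- driver: slotted driver, 0.12 kg, 125 mm long, upright in the tool block. Origin: middle of the blade's tip; z up the shaft; x = along the blade's width. Blade 14 x 3 mm, 12 mm long; shaft 8 mm; round steel collar 33 mm across at 45 to 49 mm; black six-sided handle up to 125 mm, 26 mm across flats, two flats facing +y and -y. In the block the collar rests on the block's top, tip 10 mm above the table
- tool_block: dark wooden tool block 100 x 50 x 55 mm, fixed to the table; origin: centre of its underside; x along its length. One hole 22 mm across (mouth chamfered 2 mm) goes straight down through its middle (for the driver, at any turn); two steel bits stick up 13 mm at 34 mm either side of the hole
- tool_block_hole0 (a point): mouth of the block's hole, 55 mm above the table
- screw_left (a joint): the left captive screw (on the grinder's +y side). 0 = locked: slot and tab point at the chamber axis, the tab lying over the carrier's flange; grows anticlockwise seen from above; at 1.57 (a quarter turn) the tab is off the flange (clear from about 1.1); hard stop at 1.8. Starts between 0 and 0.2, stays where it is left, needs about 0.06 N m to turn
- screw_right (a joint): the right captive screw (on the grinder's -y side). 0 = locked: slot and tab point at the chamber axis, the tab lying over the carrier's flange; grows anticlockwise seen from above; at 1.57 (a quarter turn) the tab is off the flange (clear from about 1.1); hard stop at 1.8. Starts between 0 and 0.2, stays where it is left, needs about 0.06 N m to turn
- screw_left_slot (a point): centre of the left screw's slot, at the level of the head's top face, 20 mm above the rim and 60 mm from the chamber axis. x axis = along the slot (and out along the tab), z up. Head 22 mm across; slot 5.5 mm wide (edges chamfered 1 mm), 6 mm deep, open at both ends
- screw_right_slot (a point): centre of the right screw's slot, at the level of the head's top face, 20 mm above the rim and 60 mm from the chamber axis. x axis = along the slot (and out along the tab), z up. Head 22 mm across; slot 5.5 mm wide (edges chamfered 1 mm), 6 mm deep, open at both ends
- screw_left_head: the left screw's steel head with its holding tab; origin on the screw's axis at the height of the rim. Height above the rim: tab 7 to 12 mm (11 mm wide, reaching 22 mm from the screw's axis), slotted head up to 20 mm
- screw_right_head: the right screw's steel head with its holding tab; origin on the screw's axis at the height of the rim. Height above the rim: tab 7 to 12 mm (11 mm wide, reaching 22 mm from the screw's axis), slotted head up to 20 mm
- dosing_cup: plain steel dosing cup, 58 mm across and 50 mm tall, on the grinder's foot under its spout; a bystander. Origin: centre of its underside
- knock_box: black round knock box, 121 mm across, 94 mm tall, on the table near the tool block; a bystander. Origin: centre of its underside
- tamper: coffee tamper with dark upright handle, 58 mm across, 102 mm tall; a bystander. Origin: centre of its underside
- distributor: low round levelling tool, 62 mm across, 34 mm tall; a bystander. Origin: centre of its underside
- brush: black group brush lying flat, 178 x 51 x 18 mm; a bystander
- portafilter: bottomless portafilter with black handle lying flat, 211 x 70 x 34 mm; a bystander

How it is judged:
By the outcome, as a careful person would: the job done as asked, in the order asked, and still so for the second after the job is handed in, while the arm keeps its last pose, push and grip.
It also fails if it takes over 72 s, if anything falls off the work surface, if the arm or the gripper's body presses on something with over 40 N, if the wrist force passes 120 N, or if a joint passes its speed limit or range.

### The arm

A 7-joint arm with a two-finger parallel gripper is mounted at the origin on a cart in front of the work surface, level with it; the furniture and walls round the work are solid. World frame = base frame: x ahead of the robot, y to its left, z up, the work surface at z = 0. Lengths are in m, angles in rad, forces in N, time in s.
With the tool pointing down it reaches from about 0.35 to 0.9 m from the base axis. Payload 8.1 kg.
Tool frame: the origin (TCP) lies midway between the tips of the shut fingers; the grasp point (between the pads) lies arm.grip_point_offset behind it (arm.grip_point_offset is the distance from the TCP to the grasp point, in m); y points along the fingers, z is the direction in which the jaws open and shut, and the axes are right-handed (so a half turn about y gives the same grasp; the last joint's range is limited). The gripper opens to 92 mm and grips with 3 to 60 N. Pads are 19 mm wide; open, the fingers measure 130 mm over their backs; the gripper's body (75 mm by 190 mm) begins 47 mm behind the grasp point.
Start: joints at [-1.349, 0.434, 0.025, 1.573, -0.012, 1.134, -0.075], TCP at [0.199, 0.592, 0.227] pointing down, gripper open.
Joint ranges: [-2.62, 2.62], [-0.44, 2.09], [-1.27, 1.32], [0.08, 2.57], [-1.32, 4.46], [0.12, 2], [-2.74, 2.74]. Speed limits (rad/s): [2.22, 2.22, 3.01, 3.01, 3.14, 3.14, 3.14].

### API

Orientations are given as a rotation vector (axis times angle).
In Python, from cell import arm, get_image, camera_info gives the robot as it stands.
- The arm moves only by the tool carry_out, never from a script. Its argument "steps" is one flat list of numbers, 5 for each row, row after row: the opening, from 0 (shut) to 1 (fully open), then the shift along the world's x, y, z in units of 0.1 m (1.0 is 0.1 m), then the turn about the world's z in units of 45 degrees (1.0 is 45 degrees). In form: [hand, dx, dy, dz, spin, hand, dx, dy, dz, spin, ...]. A call has 1 to 12 rows; each row is the pose to reach, as a shift and turn from the pose commanded when the call began; what a row does not reach only later rows make up. A row lasts 1/10 s, in which the tool goes at most 50 mm and 8.59 degrees, less where a joint would pass 70% of its speed; a pose out of reach is approached as far as the arm can. A call with a number of a shift or a turn outside -1 to 1 is refused whole. A call with a gripper value outside its range is refused whole. The fingers move at their own pace and stop on an object; "grip_force" is the grip in N (left out, the last holds). Time passes only in rows, so rows that repeat a pose let the fingers close. It gives the time, the measured TCP pose, the force and the opening at its end, in the units of the state.
- arm.observe(): the state, without advancing time (a new reading comes with each control period).
- get_image(name): name is "scene" or "top"; returns (picture, depth): 384x512x3 uint8, red, green, blue; 384x512 float32, m along the optical axis (not along the pixel's ray), 0 where there is no reading.
- camera_info(name): a dict with "fovy" (degrees; the focal length in pixels is half the picture's height over the tangent of half this angle, whatever the lens; pixels are square), "cx", "cy" (the principal point, pixels), "R" (3x3) and "t" (3): a world point X has camera coordinates R X + t. Camera axes: x right, y down, z forward; pixel columns grow to the right and rows downward; lengths in m; the calibration is good to about 2 mm. A picture is of the moment at which its call begins. camera_info takes no time and is no camera call.
- arm.sign_off(): hands the job in, once; it reports no verdict.
The state is a dict: "clock": time; "joints": joint angles; "dq": joint speeds; "joint_efforts": joint torques, N m; "position": TCP position; "ee_rot": TCP orientation; "force": force on the tool from outside, world axes, zero at the start; "ft_torque": the same for the moment, N m; "width": opening from 0.0 (shut) to 1.0 (fully open).
Only numpy, scipy, OpenCV 4.12 (cv2) and the standard library are available. Lean on these libraries where they do the work, as an engineer would, in place of code of your own. Each camera call takes 0.05 s, during which the arm holds its last target. There are 200 camera calls.

## Working session

There is one attempt and no reset: what is moved stays moved. The work goes in short steps, Python scripts to look and compute and a tool call to move; the robot and the scene stay as the last step left them, time stands still between calls to the robot, and variables do not carry over. Pictures are saved under pics/ and viewed, about 8 in all and at most 12, crops included, and the job is handed in when it is done.

Besides the shell and the picture viewer there is one more tool, called after ">>>" as a command line: name --argument value ..., lists and objects as JSON in quotes. carry_out: Moves the arm, as the interface text tells. Shifts and turns lie within -1 to 1; 1 stands for 0.1 m of shift or 45 degrees of turn. Its arguments: {"type":"object","properties":{"steps":{"type":"array","items":{"type":"number"}},"grip_force":{"type":"number"}},"required":["steps"]}

```bash
ls; mkdir -p pics; cat > h.py <<'E'
import numpy as np, cv2
from cell import arm, get_image, camera_info
def cam(n):
    c=camera_info(n); return 192/np.tan(np.radians(c["fovy"])/2),c["cx"],c["cy"],np.array(c["R"]),np.array(c["t"])
def plane(n,u,v,z):
    f,cx,cy,R,t=cam(n); d=R.T@np.array([(u-cx)/f,(v-cy)/f,1]); o=-R.T@t
    return o+d*(z-o[2])/d[2]
def cloud(n,D):
    f,cx,cy,R,t=cam(n); v,u=np.mgrid[:D.shape[0],:D.shape[1]]
    P=np.stack([(u-cx)/f*D,(v-cy)/f*D,D],-1)
    return (P-t)@R
def proj(n,X):
    f,cx,cy,R,t=cam(n); c=R@np.array(X)+t; return f*c[0]/c[2]+cx,f*c[1]/c[2]+cy
def save(n,name):
    im,D=get_image(n); cv2.imwrite(f"pics/{name}.png",im[:,:,::-1]); np.savez(f"pics/{name}.npz",im=im,D=D); return im,D
E
python3 - <<'E'
from h import *
for n in("scene","top"):
    save(n,n+"0"); f,cx,cy,R,t=cam(n); print(n,f,cx,cy,-R.T@t,R.round(3).tolist())
print(arm.observe(), arm.grip_point_offset)
E
```

```text
pics
scene 431.7057707163601 263.6115025488007 192.60257235837685 [-0.07253567 -0.65129244  1.04734115] [[0.673, -0.74, -0.008], [-0.545, -0.488, -0.682], [0.501, 0.463, -0.731]]
top 418.53688240709255 247.67138551085972 193.0447440294949 [ 0.40055639 -0.08596926  1.33393807] [[-0.014, -1.0, -0.003], [-0.996, 0.015, -0.09], [0.09, 0.001, -0.996]]
{'clock': 0.1, 'joints': array([-1.34859793,  0.43518161,  0.02499754,  1.57401313, -0.01159541,
        1.13405666, -0.07508759]), 'dq': array([-0.00060215, -0.00215317, -0.00111673, -0.00219373,  0.00136721,
        0.00146169, -0.00057433]), 'joint_efforts': array([ 2.93921083e-03, -6.69126391e+01,  9.87759791e-01, -3.15143859e+01,
       -6.04165345e-02,  3.74228158e-02,  6.07187098e-05]), 'position': array([0.1993607 , 0.59183925, 0.22600347]), 'ee_rot': array([-1.55723198,  0.25508071, -0.25493209]), 'force': array([0.71650102, 1.26516249, 0.49135109]), 'ft_torque': array([ 0.03554312, -0.01809543,  0.0301834 ]), 'width': 0.9941323503544245} 0.0188
```

View pics/top0.png

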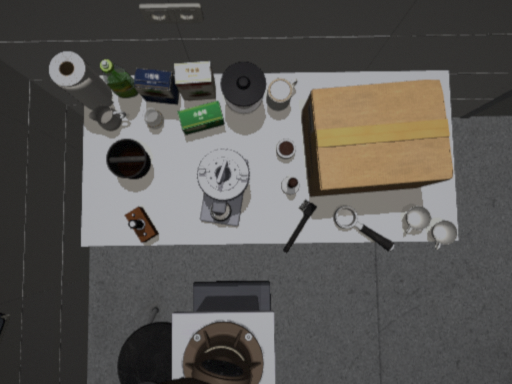

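View pics/scene0.png

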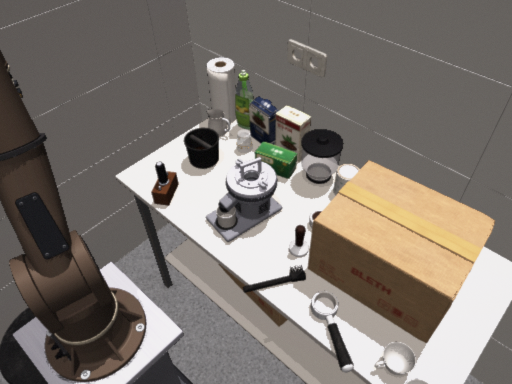

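The top view shows the grinder at about (223,175) and the tool block with the driver at (141,225). The scene view shows the block at (165,187) and the grinder at (250,185). Next I'll crop closer and measure.

```bash
python3 - <<'E'
from h import *
T=np.load("pics/top0.npz");S=np.load("pics/scene0.npz")
def crop(im,x,y,w,h,W,H): return cv2.resize(im[y:y+h,x:x+w,::-1],(W,H),interpolation=cv2.INTER_CUBIC)
a=crop(T["im"],190,140,70,52,400,300);b=crop(T["im"],115,200,52,39,400,300)
c=crop(S["im"],210,145,80,60,400,300);d=crop(S["im"],140,155,56,42,400,300)
cv2.imwrite("pics/c1.png",np.vstack([np.hstack([a,b]),np.hstack([c,d])]))
for n,A,(x0,y0,x1,y1),(p0,q0,p1,q1) in(("top",T,(115,200,167,240),(190,140,260,230)),("scene",S,(140,155,196,205),(205,145,290,240))):
    P=cloud(n,A["D"]); 
    B=P[y0:y1,x0:x1].reshape(-1,3); G=P[q0:q1,p0:p1].reshape(-1,3)
    m=B[abs(B[:,2]-.055)<.005]; r=cv2.minAreaRect((m[:,:2]*1000).astype(np.float32)); print(n,"block",len(m),r)
    m=B[(B[:,2]>.08)]; print("drv",len(m),m.mean(0), B[:,2].max())
    m=G[abs(G[:,2]-.15)<.006]; r=cv2.minEnclosingCircle((m[:,:2]*1000).astype(np.float32)); print("rim",len(m),r,m.mean(0))
    m=G[G[:,2]>.18]; print("bar",len(m),m.mean(0),cv2.minAreaRect((m[:,:2]*1000).astype(np.float32)),m[:,2].max())
    m=G[abs(G[:,2]-.02)<.006]; print("foot",len(m),cv2.minAreaRect((m[:,:2]*1000).astype(np.float32)))
E
```

```text
top block 388 ((425.3050842285156, 247.75360107421875), (100.7139892578125, 50.60985565185547), 31.507606506347656)
drv 120 [0.42303603 0.21573352 0.22555893] 1.3339380715354858
rim 1271 ((562.6990356445312, -13.539884567260742), 72.94231414794922) [ 0.56128251 -0.01413303  0.15107146]
bar 131 [ 0.52446791 -0.03024718  0.46709095] ((491.251220703125, -35.628936767578125), (202.93472290039062, 43.084938049316406), 17.046096801757812) 1.3339380715354858
foot 716 ((530.1610717773438, -8.170555114746094), (123.89469146728516, 213.5847625732422), 80.46258544921875)
scene block 267 ((471.2069091796875, 258.554931640625), (202.73861694335938, 62.07246780395508), 19.345550537109375)
drv 165 [0.40439832 0.20969803 0.14838543] 1.0473411473585765
rim 825 ((564.0983276367188, -14.30197811126709), 75.483642578125) [ 0.55176787 -0.02338772  0.15154089]
bar 166 [ 0.4576456  -0.11788815  0.34230043] ((241.03997802734375, -315.7857666015625), (916.6329345703125, 57.98173141479492), 43.31572723388672) 1.0473411473585765
foot 958 ((616.771240234375, 53.86448669433594), (414.89385986328125, 282.620361328125), 48.30092239379883)
```

View pics/c1.png

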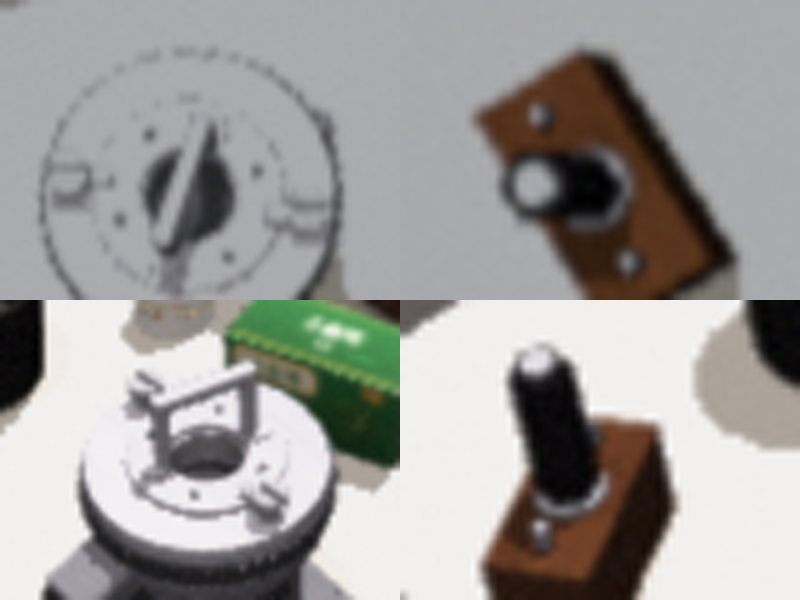

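Crops: in the top view (full-frame pixels) the left screw is near (202,172), the right near (243,177), and the handle bar runs from (226,163) to (219,181). The driver stands upright in the block. One more measuring pass.

```bash
python3 - <<'E'
from h import *
from scipy.spatial.transform import Rotation as Ro
T=np.load("pics/top0.npz");S=np.load("pics/scene0.npz")
R=Ro.from_rotvec([-1.55723198,0.25508071,-0.25493209]).as_matrix(); print(R.round(3))
for n,A,(x0,y0,x1,y1),(p0,q0,p1,q1) in(("top",T,(115,200,167,240),(190,140,260,230)),("scene",S,(140,155,196,205),(205,145,290,240))):
    P=cloud(n,A["D"]);ok=A["D"]>0
    G=P[q0:q1,p0:p1][ok[q0:q1,p0:p1]]; B=P[y0:y1,x0:x1][ok[y0:y1,x0:x1]]
    m=G[(G[:,2]>.195)&(G[:,2]<.23)&(abs(G[:,0]-.563)<.06)&(abs(G[:,1]+.014)<.06)]; r=cv2.minAreaRect((m[:,:2]*1000).astype(np.float32)); print(n,"bar",len(m),m.mean(0),r)
    for s,(x,y) in(("L",(.5725,.0456)),("R",(.5525,-.0728))):
        m=G[(G[:,2]>.163)&(G[:,2]<.18)&(np.hypot(G[:,0]-x,G[:,1]-y)<.018)]; print(s,len(m),m.mean(0),cv2.minEnclosingCircle((m[:,:2]*1000).astype(np.float32)))
    m=B[(B[:,2]>.125)&(B[:,2]<.15)]; print("drvtop",len(m),m.mean(0),m[:,:2].min(0),m[:,:2].max(0))
    P2=P[ok]; m=P2[(abs(P2[:,2]-.094)<.006)&(np.hypot(P2[:,0]-.6,P2[:,1]-.27)<.12)]; print("knock",len(m),cv2.minEnclosingCircle((m[:,:2]*1000).astype(np.float32)))
for p in((202.2,172.4),(242.9,176.7)): print(plane("top",*p,.17))
gc=(.5625,-.0136)
for s in(1,-1): print(proj("top",[gc[0]+s*.06*.166,gc[1]+s*.06*.986,.17]))
a=cv2.resize(T["im"][155:200,185:260,::-1],(800,480),interpolation=cv2.INTER_NEAREST); cv2.imwrite("pics/c2.png",a)
E
```

```text
[[ 0.948 -0.     0.319]
 [-0.319 -0.001  0.948]
 [ 0.    -1.    -0.002]]
top bar 94 [ 0.56168089 -0.01363112  0.21125647] ((562.415771484375, -13.762519836425781), (10.195992469787598, 65.04939270019531), 69.4603271484375)
L 49 [0.57226901 0.04460946 0.16811605] ((571.7108764648438, 41.87166213989258), 14.02180290222168)
R 51 [ 0.55284068 -0.0719077   0.16862214] ((553.4671630859375, -68.97637939453125), 14.157057762145996)
drvtop 75 [0.42499491 0.24614556 0.13502004] [0.41355923 0.23408187] [0.43662982 0.26061376]
knock 262 ((622.5782470703125, 280.2439270019531), 61.449180603027344)
scene bar 114 [ 0.5611743  -0.01442461  0.20931431] ((561.3690185546875, -13.522045135498047), (13.373833656311035, 62.53547668457031), 70.28462219238281)
L 37 [0.57215633 0.04530885 0.16964993] ((573.7496948242188, 46.56482696533203), 12.745237350463867)
R 47 [ 0.5528791  -0.07239284  0.16907606] ((552.9727783203125, -70.44641876220703), 12.637696266174316)
drvtop 59 [0.42355282 0.24446665 0.13383224] [0.41238701 0.23233846] [0.43734715 0.26241536]
knock 224 ((621.2643432617188, 281.83367919921875), 63.910797119140625)
[0.56591715 0.04243633 0.17      ]
[ 0.55207078 -0.07158395  0.17      ]
(np.float64(201.07667489942418), np.float64(170.1056520142797))
(np.float64(243.31735459351475), np.float64(176.52768952147366))
```

View pics/c2.png

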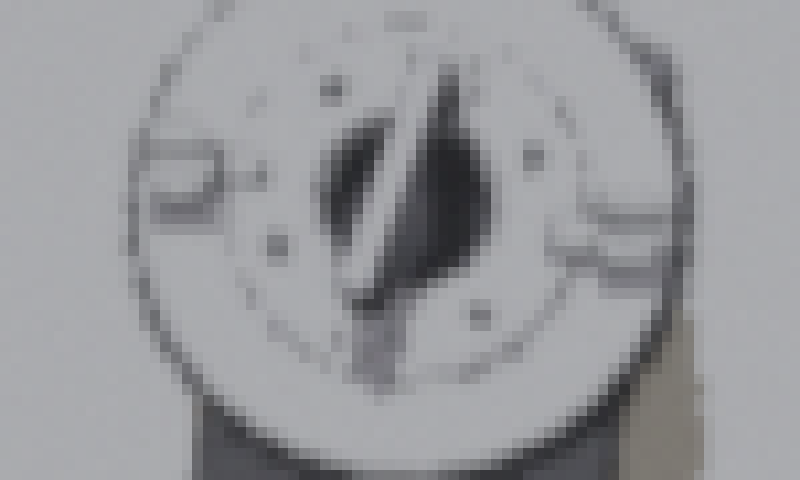

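Geometry is good enough: 
- Grinder axis at (0.5625,-0.0137), yaw -9.5°.
- Bar yaw -20.4°.
- Driver at (0.4247,0.2475).

I'll go above the driver.

>>> carry_out --steps '[1,0.4,-0.5,0,-0.19,1,0.8,-1,0,-0.38,1,1,-1,0,-0.57,1,1,-1,0,-0.76,1,1,-1,0,-0.95,1,1,-1,0,-1]' --grip_force 15

```text
clock: 0.7
position: [0.2997, 0.4918, 0.2265]
ee_rot: [-1.391, 0.869, -0.869]
force: [-0.5, -0.7, -0.1]
width: 1.004
```

>>> carry_out --steps '[1,0.4,-0.5,0,-0.19,1,0.8,-1,0,-0.38,1,1,-1,0,-0.57,1,1,-1,0,-0.76,1,1,-1,0,-0.95,1,1,-1,0,-1]'

```text
clock: 1.3
position: [0.3996, 0.3918, 0.2264]
ee_rot: [-1.035, 1.449, -1.449]
force: [-0.1, -0.1, 0.5]
width: 1.0
```

>>> carry_out --steps '[1,0.26,-0.5,-0.2,-0.19,1,0.26,-1,-0.4,-0.38,1,0.26,-1,-0.5,-0.57,1,0.26,-1,-0.5,-0.76,1,0.26,-1,-0.5,-0.89,1,0.26,-1,-0.5,-0.89]'

```text
clock: 1.9
position: [0.4252, 0.2921, 0.1764]
ee_rot: [-0.536, 1.913, -1.914]
force: [0.3, 0.3, -0.0]
width: 1.0
```

>>> carry_out --steps '[1,0,-0.44,0,0,1,0,-0.44,0,0,1,0,-0.44,0,0,1,0,-0.44,0,0]'

```text
clock: 2.3
position: [0.4254, 0.2491, 0.1768]
ee_rot: [-0.538, 1.911, -1.91]
force: [-0.6, 1.0, -0.2]
width: 0.999
```

>>> carry_out --steps '[1,0,-0.01,-0.2,0,1,0,-0.01,-0.4,0,1,0,-0.01,-0.6,0,1,0,-0.01,-0.8,0,1,0,-0.01,-0.9,0,1,0,-0.01,-0.9,0,0.4,0,-0.01,-0.9,0,0.4,0,-0.01,-0.9,0,0.4,0,-0.01,-0.9,0]'

```text
clock: 3.2
position: [0.4259, 0.2478, 0.0875]
ee_rot: [-0.535, 1.913, -1.911]
force: [-0.7, -0.5, -0.6]
width: 0.788
```

>>> carry_out --steps '[0,0,0,0,0,0,0,0,0,0,0,0,0,0,0,0,0,0,0,0,0,0,0,0,0,0,0,0,0,0]' --grip_force 15

```text
clock: 3.8
position: [0.4255, 0.2473, 0.0867]
ee_rot: [-0.536, 1.912, -1.913]
force: [-0.0, 0.3, -0.5]
width: 0.282
```

>>> carry_out --steps '[0,0,0,0,0,0,0,0,0,0,0,0,0,0.2,0,0,0,0,0.4,0,0,0,0,0.6,0,0,0,0,0.8,0,0,0,0,1,0,0,0,0,1,0]' --grip_force 40

```text
clock: 4.6
position: [0.4267, 0.248, 0.1888]
ee_rot: [-0.533, 1.913, -1.909]
force: [0.2, -0.3, -1.4]
width: 0.281
```

>>> carry_out --steps '[0,0,-0.2,0.3,0.06,0,0,-0.5,0.6,0.12,0,0,-0.8,0.9,0.19,0,0,-1,1,0.25,0,0,-1,1,0.25,0,0,-1,1,0.25,0,0,-1,1,0.25]'

```text
clock: 5.3
position: [0.4248, 0.1482, 0.2857]
ee_rot: [-0.699, 1.787, -1.788]
force: [1.0, -0.6, -1.2]
width: 0.28
```

```bash
python3 - <<'E'
from h import *
o=arm.observe();p=o["position"];print(p,o["width"],o["joints"])
im,D=save("scene","lift")
u,v=proj("scene",p-[0,0,.076]);print(u,v)
u,v=int(u),int(v);w=26
a=cv2.resize(im[v-44:v+20,u-w:u+w,::-1],(520,600*64//60),interpolation=cv2.INTER_NEAREST)[:600]; cv2.imwrite("pics/c3.png",a)
E
```

```text
[0.42481083 0.14820461 0.28569345] 0.2797929529414765 [-1.07733125  0.08251298  0.68745644  1.922898   -0.05687766  1.15710514
 -1.19536914]
175.7460128835104 161.0499721905599
```

View pics/c3.png

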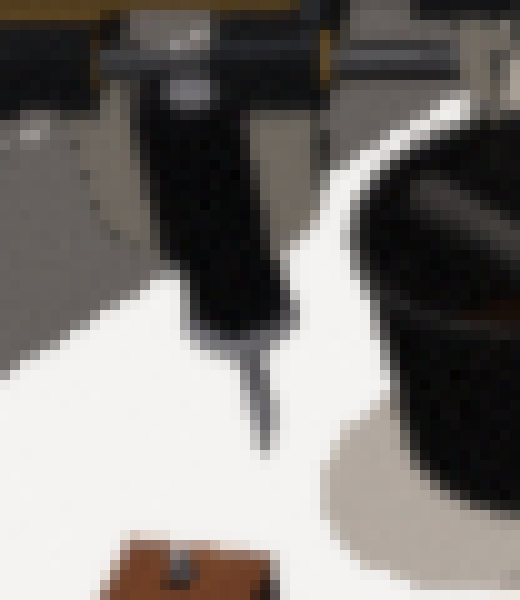

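The blade, at crop (265,450), looks thin from the scene camera, so the jaws are on the ±y flats and the tip is where I predicted it. Going to the left screw.

>>> carry_out --steps '[0,0.1,-0.05,0.15,0.1,0,0.4,-0.2,0.3,0.2,0,0.7,-0.4,0.3,0.3,0,1,-0.5,0.3,0.4,0,1,-0.5,0.3,0.5,0,1,-0.5,0.3,0.5]'

```text
clock: 5.95
position: [0.5257, 0.0976, 0.3154]
ee_rot: [-0.974, 1.521, -1.523]
force: [-1.2, 0.1, -1.8]
width: 0.281
```

>>> carry_out --steps '[0,0.2,-0.2,0,0.1,0,0.47,-0.4,0,0.2,0,0.47,-0.53,0,0.3,0,0.47,-0.53,0,0.4,0,0.47,-0.53,0,0.47,0,0.47,-0.53,0,0.47,0,0.47,-0.53,0,0.47]'

```text
clock: 6.65
position: [0.5721, 0.0453, 0.3163]
ee_rot: [-1.177, 1.259, -1.258]
force: [-0.0, 0.8, -1.3]
width: 0.281
```

```bash
python3 - <<'E'
from h import *
from scipy.spatial.transform import Rotation as Ro
o=arm.observe();p=o["position"];R=Ro.from_rotvec(o["ee_rot"]).as_matrix();print(p,o["width"],np.degrees(np.arctan2(R[1,2],R[0,2])),o["joints"][[0,6]])
im,D=save("scene","left0")
print(proj("scene",p-[0,0,.076]),proj("scene",[.5723,.0453,.17]))
u,v=map(int,proj("scene",[.5723,.0453,.18]));print(u,v)
a=cv2.resize(im[v-30:v+30,u-30:u+30,::-1],(600,600),interpolation=cv2.INTER_CUBIC); cv2.imwrite("pics/c4.png",a)
E
```

```text
[0.57207678 0.04525259 0.31634388] 0.2805009217771699 -3.8633752787119806 [-0.65415521 -0.02850059]
(np.float64(237.15556933277406), np.float64(143.35951391310243)) (np.float64(238.43705608685238), np.float64(161.37305890650515))
238 158
```

View pics/c4.png

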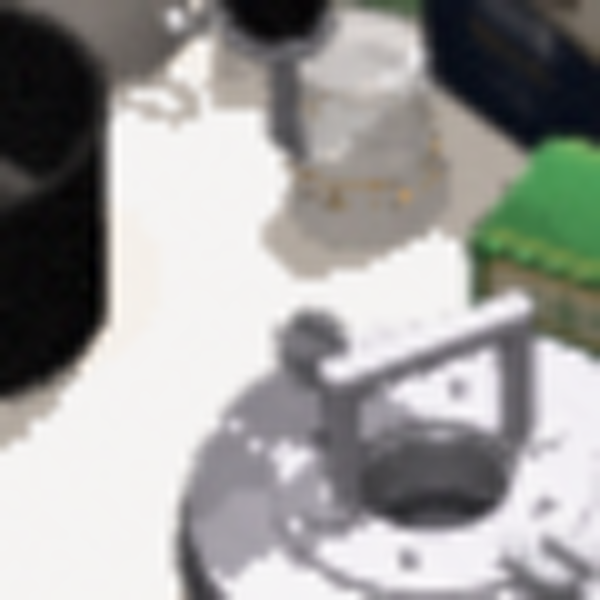

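The tip, at crop (287,148), matches the prediction, and the screw head at (315,340) sits below it. Descending.

>>> carry_out --steps '[0,0,0,-0.2,0,0,0,0,-0.4,0,0,0,0,-0.6,0,0,0,0,-0.66,0,0,0,0,-0.68,0,0,0,0,-0.7,0,0,0,0,-0.72,0,0,0,0,-0.74,0,0,0,0,-0.74,0,0,0,0,-0.74,0]'

```text
clock: 7.7
position: [0.5732, 0.0443, 0.2432]
ee_rot: [-1.176, 1.256, -1.258]
force: [3.5, -0.3, -1.1]
width: 0.282
```

>>> carry_out --steps '[0,0.01,0,-0.01,0,0,0.01,0,-0.02,0,0,0.01,0,-0.03,0,0,0.01,0,-0.03,0]'

```text
clock: 8.1
position: [0.5736, 0.0443, 0.2405]
ee_rot: [-1.177, 1.257, -1.257]
force: [-0.6, -0.5, 7.9]
width: 0.286
```

>>> carry_out --steps '[0,0,0,0.01,0.12,0,0,0,0.01,0.24,0,0,0,0.01,0.36,0,0,0,0.01,0.48,0,0,0,0.01,0.6,0,0,0,0.01,0.72,0,0,0,0.01,0.84,0,0,0,0.01,0.96,0,0,0,0.01,1,0,0,0,0.01,1]'

```text
clock: 9.1
position: [0.5747, 0.0449, 0.241]
ee_rot: [-1.465, 0.662, -0.665]
force: [4.7, 1.5, -2.4]
width: 0.282
```

```bash
python3 -c "
from h import *
o=arm.observe();print(o['force'],o['ft_torque'],o['position'],o['width'])"
```

```text
[ 4.67303772  1.54795262 -2.44494644] [ 0.46910311 -1.53740393 -0.02193005] [0.57471896 0.04493794 0.24100111] 0.2822090757686521
```

>>> carry_out --steps '[0,0.01,0,0,0.12,0,0.01,0,0,0.24,0,0.01,0,0,0.36,0,0.01,0,0,0.48,0,0.01,0,0,0.6,0,0.01,0,0,0.72,0,0.01,0,0,0.84,0,0.01,0,0,0.96,0,0.01,0,0,1,0,0.01,0,0,1.0]'

```text
clock: 10.1
position: [0.5749, 0.0452, 0.2409]
ee_rot: [-1.569, 0.051, -0.053]
force: [4.0, 5.0, -0.5]
width: 0.277
```

>>> carry_out --steps '[0,0,0,0,0.07,0,0,0,0,0.07,0,0,0,0,0.07]'

```text
clock: 10.4
position: [0.5749, 0.0452, 0.2409]
ee_rot: [-1.57, 0.009, -0.011]
force: [3.6, 4.0, -0.5]
width: 0.283
```

```bash
python3 - <<'E'
from h import *
o=arm.observe();print(o['force'],o['ft_torque'],o['position'],o['width'])
im,D=save("scene","left1")
u,v=map(int,proj("scene",[.5723,.0453,.18]))
a=cv2.resize(im[v-20:v+40,u-30:u+30,::-1],(600,600),interpolation=cv2.INTER_CUBIC); cv2.imwrite("pics/c5.png",a)
E
```

```text
[ 3.57779095  4.01774997 -0.52031258] [ 1.29697684 -0.97720922 -0.09909764] [0.57492205 0.04523399 0.24090939] 0.2827007500244167
```

View pics/c5.png

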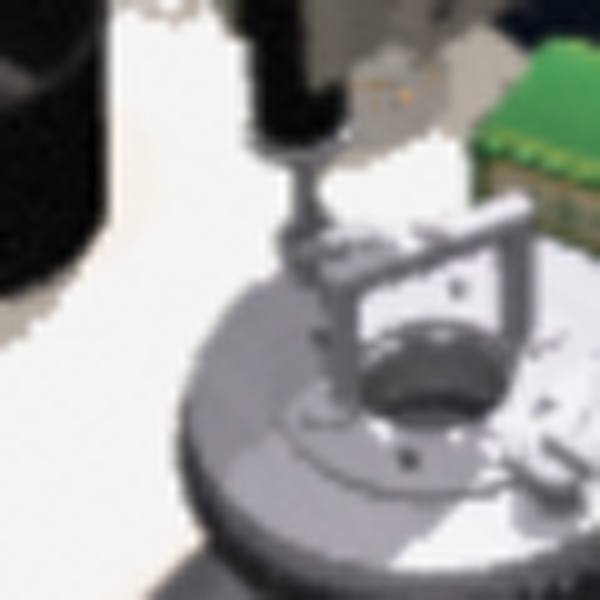

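Engaged and turned: in c5 the tab now points right and away, near (340,240). I'll ease back, lift and move to the right screw.

>>> carry_out --steps '[0,0.01,0.01,0,-0.09,0,0.01,0.01,0,-0.18,0,0.01,0.01,0,-0.18,0,0.01,0.01,0.1,-0.18,0,0.01,0.01,0.3,-0.18,0,0.01,0.01,0.5,-0.18,0,0.01,0.01,0.75,-0.18,0,0.01,0.01,0.75,-0.18]'

```text
clock: 11.25
position: [0.5767, 0.0447, 0.3194]
ee_rot: [-1.567, 0.116, -0.123]
force: [0.1, 0.0, -0.8]
width: 0.282
```

>>> carry_out --steps '[0,-0.1,-0.1,0,-0.18,0,-0.2,-0.3,0,-0.36,0,-0.2,-0.6,0,-0.54,0,-0.2,-0.8,0,-0.72,0,-0.2,-1,0,-0.9,0,-0.2,-1,0,-0.95,0,-0.2,-1,0,-0.95]'

```text
clock: 11.95
position: [0.5548, -0.0555, 0.3154]
ee_rot: [-1.455, 0.703, -0.701]
force: [-0.5, 0.2, -1.9]
width: 0.281
```

>>> carry_out --steps '[0,0,-0.18,0,-0.18,0,0,-0.18,0,-0.36,0,0,-0.18,0,-0.54,0,0,-0.18,0,-0.72,0,0,-0.18,0,-0.9,0,0,-0.18,0,-0.94,0,0,-0.18,0,-0.94]'

```text
clock: 12.65
position: [0.5553, -0.0722, 0.3155]
ee_rot: [-1.18, 1.255, -1.254]
force: [-0.3, -0.2, -1.7]
width: 0.282
```

```bash
python3 - <<'E'
from h import *
from scipy.spatial.transform import Rotation as Ro
o=arm.observe();p=o["position"];R=Ro.from_rotvec(o["ee_rot"]).as_matrix();print(p,o["width"],np.degrees(np.arctan2(R[1,2],R[0,2])),o["joints"][[0,6]],o["force"])
im,D=save("scene","right0")
print(proj("scene",p-[0,0,.076]),proj("scene",[.5537,-.0727,.17]))
u,v=map(int,proj("scene",[.563,-.014,.18]));print(u,v)
a=cv2.resize(im[v-35:v+25,u-40:u+40,::-1],(800,600),interpolation=cv2.INTER_CUBIC); cv2.imwrite("pics/c6.png",a)
E
```

```text
[ 0.55531541 -0.07217774  0.31551042] 0.2817084716405899 -3.5201786105969175 [-0.44512532  0.16354204] [-0.25207456 -0.18599175 -1.72826005]
(np.float64(263.5839994460524), np.float64(165.40795171029083)) (np.float64(263.52785405615805), np.float64(183.64425776510467))
250 169
```

View pics/c6.png

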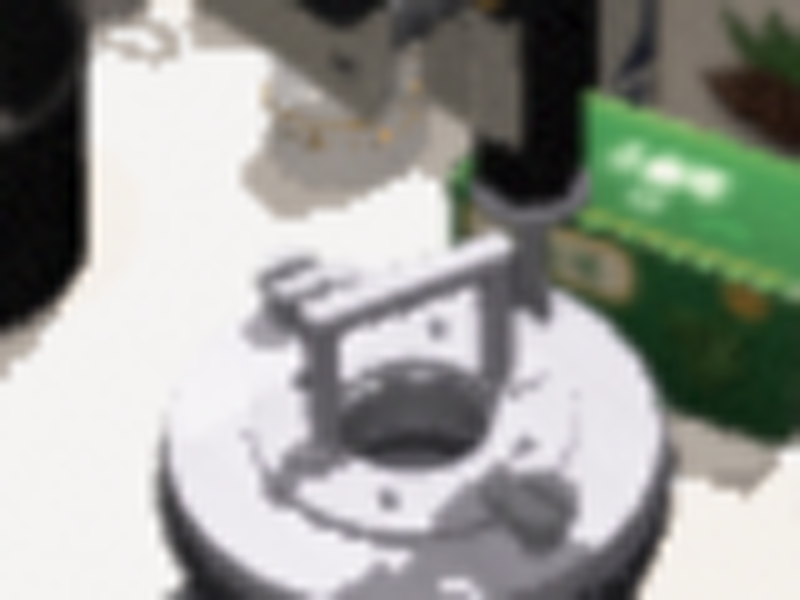

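The left slot now points along grinder x (crop (290,270)). The right head at crop (540,497) is where predicted. Descending on it.

>>> carry_out --steps '[0,-0.01,0,-0.2,0,0,-0.01,0,-0.4,0,0,-0.01,0,-0.6,0,0,-0.01,0,-0.65,0,0,-0.01,0,-0.67,0,0,-0.01,0,-0.69,0,0,-0.01,0,-0.71,0,0,-0.01,0,-0.73,0,0,-0.01,0,-0.73,0,0,-0.01,0,-0.73,0]'

```text
clock: 13.7
position: [0.5546, -0.0727, 0.2429]
ee_rot: [-1.177, 1.257, -1.257]
force: [-0.8, 0.5, -0.8]
width: 0.277
```

No contact force with the tip about 3 mm into the slot. Down 2 mm more, then turn.

>>> carry_out --steps '[0,0,0,-0.01,0,0,0,0,-0.02,0,0,0,0,-0.02,0]'

```text
clock: 14.0
position: [0.5545, -0.0727, 0.2407]
ee_rot: [-1.177, 1.257, -1.257]
force: [-0.6, 0.5, -1.8]
width: 0.278
```

>>> carry_out --steps '[0,0,0,0,0.12,0,0,0,0,0.24,0,0,0,0,0.36,0,0,0,0,0.48,0,0,0,0,0.6,0,0,0,0,0.72,0,0,0,0,0.84,0,0,0,0,0.96,0,0,0,0,1,0,0,0,0,1]'

```text
clock: 15.0
position: [0.5549, -0.0723, 0.2408]
ee_rot: [-1.466, 0.665, -0.666]
force: [2.2, 1.5, -2.4]
width: 0.282
```

>>> carry_out --steps '[0,0,0,0,0.12,0,0,0,0,0.24,0,0,0,0,0.36,0,0,0,0,0.48,0,0,0,0,0.6,0,0,0,0,0.72,0,0,0,0,0.84,0,0,0,0,0.96,0,0,0,0,1,0,0,0,0,1]'

```text
clock: 16.0
position: [0.5545, -0.0726, 0.2408]
ee_rot: [-1.57, 0.053, -0.053]
force: [0.2, 1.9, -0.1]
width: 0.283
```

>>> carry_out --steps '[0,0,0,0,0.07,0,0,0,0,0.07,0,0,0,0,0.07]'

```text
clock: 16.3
position: [0.5544, -0.0726, 0.2407]
ee_rot: [-1.571, 0.011, -0.011]
force: [0.0, 2.1, -0.5]
width: 0.284
```

>>> carry_out --steps '[0,0,0,0,-0.09,0,0,0,0,-0.18,0,0,0,0,-0.18,0,0,0,0.1,-0.18,0,0,0,0.3,-0.18,0,0,0,0.5,-0.18,0,0,0,0.7,-0.18,0,0,0,0.8,-0.18,0,0,0,0.8,-0.18]'

```text
clock: 17.2
position: [0.5551, -0.073, 0.3223]
ee_rot: [-1.567, 0.117, -0.121]
force: [0.1, 0.8, -1.6]
width: 0.281
```

>>> carry_out --steps '[0,-0.1,0.25,0,-0.1,0,-0.2,0.5,0,-0.2,0,-0.3,0.75,0,-0.25,0,-0.4,1,0,-0.25,0,-0.4,1,0,-0.25]'

```text
clock: 17.7
position: [0.5128, 0.0314, 0.3197]
ee_rot: [-1.553, 0.271, -0.267]
force: [-0.6, 0.1, -0.7]
width: 0.281
```

>>> carry_out --steps '[0,-0.1,0.25,0,0,0,-0.2,0.5,0,0,0,-0.3,0.75,0,0,0,-0.4,1,0,0,0,-0.4,1,0,0]'

```text
clock: 18.2
position: [0.4729, 0.1306, 0.3198]
ee_rot: [-1.554, 0.271, -0.268]
force: [0.8, 0.4, -2.7]
width: 0.284
```

>>> carry_out --steps '[0,-0.1,0.25,-0.2,0,0,-0.2,0.5,-0.5,0,0,-0.3,0.75,-0.8,0,0,-0.4,1,-1,0,0,-0.4,1,-1,0,0,-0.4,1,-1,0]'

```text
clock: 18.8
position: [0.4344, 0.2265, 0.2199]
ee_rot: [-1.555, 0.274, -0.272]
force: [-0.0, 0.4, -0.9]
width: 0.281
```

```bash
python3 - <<'E'
from h import *
from scipy.spatial.transform import Rotation as Ro
o=arm.observe();p=o["position"];R=Ro.from_rotvec(o["ee_rot"]).as_matrix();print(p,o["width"],np.degrees(np.arctan2(R[1,2],R[0,2])),o["joints"][[0,6]],o["force"])
im,D=save("scene","back0")
u,v=map(int,proj("scene",[.4255,.2475,.15]));w,z=map(int,proj("scene",[.563,-.014,.17]))
print(u,v,proj("scene",p-[0,0,.076]))
a=cv2.resize(im[v-30:v+30,u-20:u+20,::-1],(400,600),interpolation=cv2.INTER_CUBIC)
b=cv2.resize(im[z-30:z+30,w-20:w+20,::-1],(400,600),interpolation=cv2.INTER_CUBIC); cv2.imwrite("pics/c7.png",np.hstack([a,b]))
E
```

```text
[0.43442119 0.22650824 0.219921  ] 0.28089878985377126 70.07966587780692 [-0.68242433  0.66394256] [-0.00984907  0.44361727 -0.9268029 ]
158 160 (np.float64(165.01680099488107), np.float64(163.6357227610065))
```

View pics/c7.png

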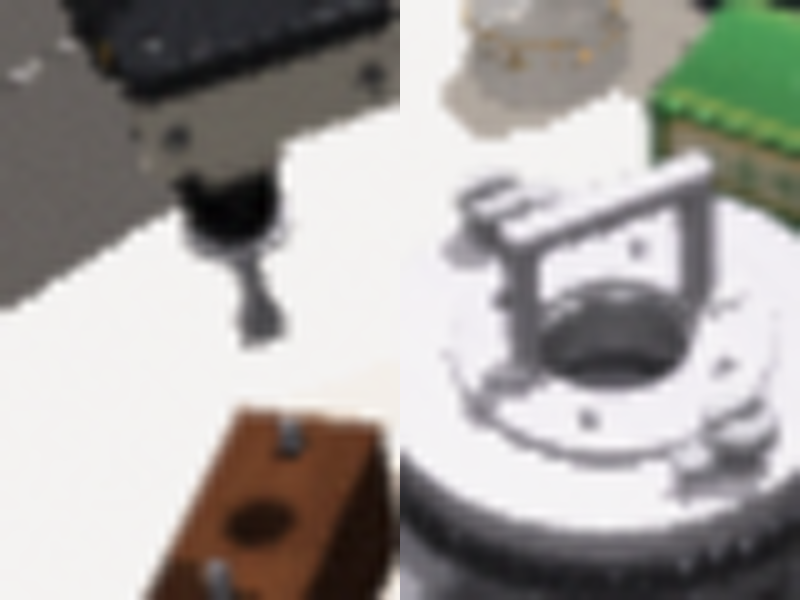

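Both screws show turned slots and tabs off the flange. The blade tip is at crop (262,335) and the hole at (262,520). Moving over the hole and descending.

>>> carry_out --steps '[0,-0.05,0.1,0,0,0,-0.09,0.21,0,0,0,-0.09,0.21,0,0,0,-0.09,0.21,-0.2,0,0,-0.09,0.21,-0.4,0,0,-0.09,0.21,-0.6,0,0,-0.09,0.21,-0.75,0,0,-0.09,0.21,-0.9,0,0,-0.09,0.21,-1,0,0,-0.09,0.21,-1,0]'

```text
clock: 19.85
position: [0.4249, 0.2479, 0.1198]
ee_rot: [-1.555, 0.274, -0.272]
force: [0.2, 0.2, -1.2]
width: 0.284
```

>>> carry_out --steps '[0,0,0,-0.1,0,0,0,0,-0.2,0,0,0,0,-0.27,0,0,0,0,-0.3,0,0,0,0,-0.32,0,0,0,0,-0.33,0,0,0,0,-0.33,0]'

```text
clock: 20.55
position: [0.4256, 0.2484, 0.0878]
ee_rot: [-1.553, 0.273, -0.274]
force: [0.1, -0.5, -2.3]
width: 0.278
```

>>> carry_out --steps '[0,0,0,-0.01,0,0,0,0,-0.01,0,0.4,0,0,-0.01,0,1,0,0,-0.01,0,1,0,0,-0.01,0,1,0,0,-0.01,0,1,0,0,-0.01,0,1,0,0,-0.01,0]'

```text
clock: 21.35
position: [0.4255, 0.2484, 0.0868]
ee_rot: [-1.553, 0.273, -0.273]
force: [0.1, 0.5, -0.8]
width: 0.753
```

>>> carry_out --steps '[1,0,0,0.1,0,1,0,0,0.3,0,1,0,0,0.6,0,1,0,0,0.9,0,1,0,0,1,0,1,0,0,1,0]'

```text
clock: 21.95
position: [0.4263, 0.249, 0.1885]
ee_rot: [-1.551, 0.271, -0.275]
force: [-0.3, -0.5, -0.5]
width: 0.999
```

>>> carry_out --steps '[1,0.1,-0.2,0.3,0,1,0.2,-0.5,0.6,0,1,0.4,-0.8,0.9,0,1,0.6,-1,1,0,1,0.6,-1,1,0]'

```text
clock: 22.45
position: [0.4882, 0.1447, 0.2874]
ee_rot: [-1.553, 0.276, -0.28]
force: [0.3, -0.3, 0.1]
width: 0.997
```

```bash
python3 - <<'E'
from h import *
o=arm.observe();p=o["position"];print(p,o["width"])
im,D=save("scene","back1");P=cloud("scene",D);B=P[145:205,130:196][D[145:205,130:196]>0]
m=B[(B[:,2]>.125)&(B[:,2]<.145)&(np.hypot(B[:,0]-.425,B[:,1]-.247)<.03)]; print("drvtop",len(m),m.mean(0),m[:,2].max())
u,v=map(int,proj("scene",[.4255,.2475,.09]))
a=cv2.resize(im[v-30:v+30,u-30:u+30,::-1],(500,500),interpolation=cv2.INTER_CUBIC); cv2.imwrite("pics/c8.png",a)
E
```

```text
[0.48820562 0.14466844 0.28738208] 0.997063917090293
drvtop 63 [0.42079122 0.24508099 0.13376123] 0.14103128469184883
```

View pics/c8.png

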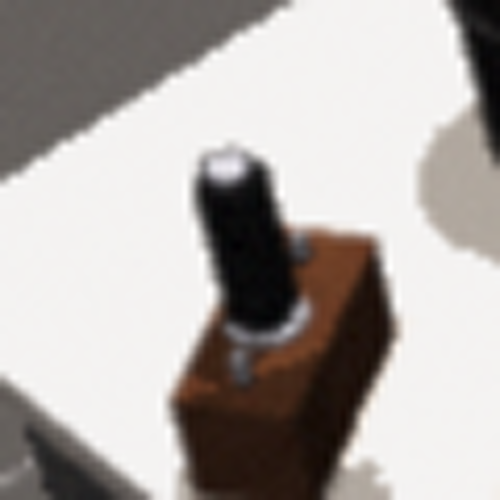

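The driver is standing in its hole, seated on its collar at crop (265,325). Now the carrier.

>>> carry_out --steps '[1,0.2,-0.2,0,0,1,0.4,-0.5,0,0,1,0.6,-0.8,0,0,1,0.75,-1,0,0,1,0.75,-1,0,0,1,0.75,-1,0,0]'

```text
clock: 23.1
position: [0.5595, 0.0492, 0.285]
ee_rot: [-1.554, 0.276, -0.271]
force: [-0.0, 0.4, -0.3]
width: 1.004
```

>>> carry_out --steps '[1,0,-0.3,0,0,1,0,-0.56,0,0,1,0,-0.57,0,0,1,0,-0.57,-0.2,0,1,0,-0.57,-0.4,0,1,0,-0.57,-0.6,0,1,0,-0.57,-0.8,0,1,0,-0.57,-0.9,0,1,0,-0.57,-0.97,0,1,0,-0.57,-0.99,0,1,0,-0.57,-0.99,0]'

```text
clock: 24.2
position: [0.5607, -0.0083, 0.188]
ee_rot: [-1.553, 0.273, -0.273]
force: [0.4, 0.2, -0.1]
width: 0.997
```

>>> carry_out --steps '[1,0.03,-0.05,0,0,1,0.03,-0.05,0,0,0.5,0.03,-0.05,0,0,0.3,0.03,-0.05,0,0,0.3,0.03,-0.05,0,0,0.3,0.03,-0.05,0,0,0.3,0.03,-0.05,0,0]' --grip_force 8

```text
clock: 24.9
position: [0.5634, -0.0136, 0.1878]
ee_rot: [-1.553, 0.273, -0.273]
force: [-0.9, -0.7, 0.6]
width: 0.614
```

>>> carry_out --steps '[0,0,0,0,0,0,0,0,0,0,0,0,0,0,0,0,0,0,0,0,0,0,0,0,0]' --grip_force 8

```text
clock: 25.4
position: [0.5635, -0.0137, 0.1877]
ee_rot: [-1.553, 0.273, -0.273]
force: [0.3, 0.3, -0.6]
width: 0.18
```

>>> carry_out --steps '[0,0,0,0,0,0,0,0,0,0,0,0,0,0,0,0,0,0,0,0]'

```text
clock: 25.8
position: [0.5635, -0.0136, 0.1877]
ee_rot: [-1.553, 0.273, -0.273]
force: [0.4, 2.0, 0.2]
width: 0.108
```

>>> carry_out --steps '[0,0,0,0,0,0,0,0,0,0,0,0,0,0,0,0,0,0,0,0,0,0,0,0.01,0,0,0,0,0.03,0,0,0,0,0.05,0,0,0,0,0.05,0]' --grip_force 45

```text
clock: 26.6
position: [0.5635, -0.0138, 0.1929]
ee_rot: [-1.553, 0.273, -0.274]
force: [-0.3, 0.7, -4.6]
width: 0.105
```

Lifted 5 mm with only the carrier's weight on the wrist, so it is clear of the tabs. Raising to 100 mm above the seat, which puts the underside 80 mm above the rim.

>>> carry_out --steps '[0,0,0,0.08,0,0,0,0,0.16,0,0,0,0,0.26,0,0,0,0,0.4,0,0,0,0,0.55,0,0,0,0,0.7,0,0,0,0,0.82,0,0,0,0,0.9,0,0,0,0,0.95,0,0,0,0,0.95,0,0,0,0,0.95,0,0,0,0,0.95,0]'

```text
clock: 27.8
position: [0.5631, -0.0137, 0.2871]
ee_rot: [-1.554, 0.274, -0.273]
force: [-0.6, -0.1, -4.8]
width: 0.106
```

```bash
python3 - <<'E'
from h import *
o=arm.observe();p=o["position"];print(p,o["width"],o["force"],abs(o["dq"]).max())
im,D=save("scene","end");save("top","endt")
P=cloud("scene",D);q=P[D>0]
m=q[(np.hypot(q[:,0]-.5635,q[:,1]+.0137)<.046)&(q[:,2]>.24)&(q[:,2]<.268)]
A=np.c_[m[:,:2],np.ones(len(m))]; s=m[(m[:,2]>.25)]; k=np.linalg.lstsq(np.c_[s[:,:2]-s[:,:2].mean(0),np.ones(len(s))],s[:,2],rcond=None)[0]; print("flange plane",len(s),k)
u,v=map(int,proj("scene",[.5,.05,.18]))
a=cv2.resize(im[v-75:v+75,u-100:u+100,::-1],(800,600),interpolation=cv2.INTER_CUBIC); cv2.imwrite("pics/c9.png",a)
E
```

```text
[ 0.563124   -0.01365522  0.28706042] 0.10602964720610479 [-0.5649012  -0.13850774 -4.80818276] 0.0015519296132616824
flange plane 365 [-6.04947566e-03 -1.73563117e-04  2.57327928e-01]
```

View pics/c9.png

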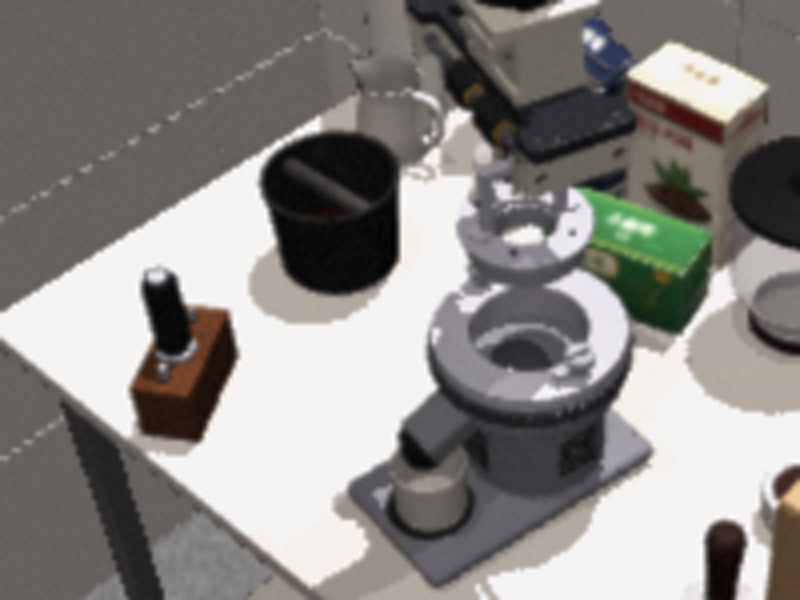

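The carrier hangs level over the open bore at crop (525,225). Its flange top at 0.257 m puts the underside about 81 mm above the rim. The driver is in the block at (170,310), and the cup and knock box are in place. Handing in.

```bash
python3 -c "
from cell import arm
print(arm.sign_off())"
```

```text
the job is handed in; nothing more can be done
None
```

I undid both captive screws with the driver, about a quarter turn anticlockwise each, and put the driver back in its hole. I then lifted the burr carrier straight up by its handle and handed the job in at about 28 s of robot time, still holding the carrier over the grinder.

**Screws:** the pictures show both slots turned and both tabs off the flange. The carrier came up freely, with only its weight (about 4.8 N) on the wrist.

**Driver:** it stands upright in the block, resting on its collar.

**Carrier:** by depth measurement its underside is about 81 mm above the rim. It tilts by less than about 0.4°, the arm is still, and the grip is set to 45 N.

**Bystanders:** the dosing cup and knock box, which show in the last picture, stand where they were. The brush, portafilter and distributor were outside the last crop I viewed, and I didn't check them separately. The arm stayed clear of that side of the table.

No check failed. The arm read the left screw 1 to 2 mm further in x than the cameras did. I corrected for that at the right screw and the carrier.

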